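Wedge the floating microscope platform tight

ROBOT

A 6-joint arm with a two-finger parallel gripper is mounted at the origin on the work surface. World frame = base frame: x ahead of the robot, y to its left, z up, the work surface at z = 0. Lengths are in mm, angles in rad, forces in N, time in s.
With the tool pointing down it reaches from about 300 to 875 mm from the base axis. Payload 6.4 kg.
Tool frame: the origin (TCP) lies midway between the tips of the shut fingers; the grasp point (between the pads) lies 19 mm behind it (bot.grip_depth is the z of the grasp point in the tool frame, in mm); z points along the fingers, y is the line along which they close (so a half turn about z gives the same grasp; the last joint's range is limited). The gripper opens to 88 mm and grips with 3 to 60 N. Pads are 18 mm wide; open, the fingers measure 123 mm over their backs; the gripper's body (75 mm by 187 mm) begins 45 mm behind the grasp point.
Start: joints at [-1.424, 0.181, 1.607, -0, 1.354, -0.206], TCP at [198.694, -539.594, 238.714] pointing down, gripper open.
Joint ranges: [-2.99, 2.99], [-0.89, 2.07], [0.3, 2.58], [-1.14, 4.28], [0, 2.63], [-3.12, 3.12]. Speed limits (rad/s): [2.57, 2.57, 3.01, 3.14, 3.14, 3.14].

INTERFACE

Orientations are given as a unit quaternion [w, x, y, z].
In Python, from station import bot, imaging, order gives the robot as it stands. Calls block until the motion is done:
- bot.goto(position, orientation): joint-space move of the TCP to a pose.
- bot.move_linear(position, max_speed=150, ori=None, guard=None): straight line of the TCP; ori=None keeps the orientation; max_speed is the mean speed in mm/s. With guard (N) it stops when the force on the tool has changed by that much, and returns True; else False.
- bot.move_j(angles): joint-space move.
- bot.let_go() and bot.grasp(): open the fingers fully, or close them until they stop; the grip force is fixed at half the most.
- bot.pause(seconds).
- bot.ik(position, orientation): joint angles nearest the present ones, or None.
- bot.sense(): the state.
- imaging.get_image(name): name is "scene" or "top" or "wrist"; returns the picture (400x640x3 uint8, red, green, blue); there is no depth.
- imaging.get_calibration(name): a dict with "fx", "fy", "cx", "cy" (pixels), "eye" and "rotation" of the camera in the world. Camera axes: x right, y down, z forward; pixel columns grow to the right and rows downward; lengths in mm; the calibration is good to about 2 mm. The wrist camera is an equidistant fisheye: a pixel r from the principal point sees the ray r / f radians off the axis. A picture is of the moment at which its call begins: read the wrist's pose just before it. get_calibration takes no time and is no camera call; for the wrist camera it gives the pose at the moment of the call.
A pose or a line that the arm cannot do raises bot.Unreachable and nothing moves.
- order.finish_job(): hands the job in; it is judged then, once.
The state is a dict: "time_s": time; "qpos": joint angles; "qvel": joint speeds; "joint_torque": joint torques, N m; "ee_pos": TCP position; "tool_rot": TCP orientation; "force": force on the tool from outside, world axes, zero at the start; "moment": the same for the moment, N m; "opening": finger opening in mm; "gripper_force": force on a finger pad.
Only numpy, scipy, OpenCV 4.12 (cv2) and the standard library are available. Lean on these libraries where they do the work, as an engineer would, in place of code of your own. Each camera call takes 0.05 s, during which the arm holds its last target. There are 200 camera calls.

TASK

Pick up the yellow wedge and slide it, lying flat on the bench and thin end first, straight under the yellow-marked middle of the floating microscope platform's front edge, until it jams tight and stays jammed when you let go. Push it home by feel with a firm push of about 9 N and never force it (well under 20 N), touch the platform with nothing but the wedge, and leave everything else on the bench where it is.

Things in the scene. Friction and masses are not known exactly. Their poses are not given: they have to be found in the camera images.
- wedge: Yellow plastic wedge lying flat, 130 mm long, 90 g: a grip block (40 mm long, 28 wide, 45 high) and from it a flat-bottomed ramp 36 mm wide, 90 mm long, falling evenly from 19 mm high at the block to 4 mm at the thin end (1 in 6). Origin: on the underside below the centre of the grip block; z up, x along the wedge to the thin end. Grip the block across its 28 mm width (its y).
- wedge_tip (a point): Middle of the wedge's thin end, on its underside, 110 mm along x from the wedge's origin.
- platform: Vibration-isolating platform: dark steel deck 300 mm wide, 320 deep, 28 thick on rubber feet (70 mm or more off the push line), carrying a cream microscope 360 mm high that starts 100 mm behind the front edge. Origin: on the bench below the middle of the front edge; z up, x inwards under the deck (the push direction), square to the edge. The front edge faces -y, turned up to 0.25 rad.
- edge_mark (a point): The place for the wedge: middle of the platform's front edge, on the bench (same frame as platform), under the 36 mm wide yellow mark on the deck. The deck floats: its underside is 7 to 13 mm above the bench depending on its load (unknown, not measured; this point does not move with it).
- deck_mid (a point): Point on the bench below the deck's centre, 160 mm inwards from edge_mark. The deck's mounts resist lifting with 15 N per mm: after first contact the push grows by some 3 N per mm of advance. A push of 8 to 12 N leaves the wedge tight and self-locked; over 20 N between wedge and deck strains the mounts and is a failure, under 3.5 N is loose. Friction varies by a fifth.
- grey_wedge: Bystander: a short blunt black-grey rubber wedge, 80 mm long, 45 mm wide, 36 mm high; its thin end (16 mm) is too thick for the gap. Origin under its thick end's block, x to the thin end. It and the yellow wedge swap places at random.
- tip_box: Bystander: pipette tip box, blue with green top, 85 x 120 x 63 mm, origin under its centre.
- jar: Bystander: round can with a yellow label, 84 mm across, 110 mm high, origin under its centre.
- petri: Bystander: clear round dish, 90 mm across, 15 mm high, origin under its centre.
- tube_rack: Bystander: blue tube rack, 70 x 140 x 40 mm, origin under its centre.
- pipette: Bystander: blue and white pipette lying flat, 260 mm long, 26 mm high, origin on the bench near its middle.
- red_tray: Bystander: red open tray, 100 x 160 x 40 mm, origin under its centre.
Mind the look-alikes: they are no part of the job. Of the things like the wedge, leave any that is green; of the rest the smaller one is meant.

How it is judged (in metres and radians):
On the way, in this order (a step that is already met when the one before it is completed fails the run):
1. the wedge lies flat in front of the mark, thin end under the edge, pointing straight in (y of wedge_tip in the frame of edge_mark between -0.015 and 0.015 m and angle between the x axis of wedge and the x axis of platform, either way round below 0.17 rad and angle between wedge's own z axis and vertical below 0.1 rad and x of wedge in the frame of edge_mark below -0.03 m and x of wedge_tip in the frame of edge_mark above 0.005 m and height (world z) of wedge below 0.008 m), for 0.05 s.
2. the wedge is jammed: it bears on the platform (y of wedge_tip in the frame of edge_mark between -0.015 and 0.015 m and angle between the x axis of wedge and the x axis of platform, either way round below 0.17 rad and angle between wedge's own z axis and vertical below 0.1 rad and contact force between wedge and platform above 3.5 N), for 0.2 s.
At the end, for the whole second after the job is handed in: The yellow wedge lies flat on the bench, let go and at rest, thin end more than 12 mm under the platform's front edge and within 15 mm of the middle of the mark, pointing straight in within 10 degrees, and bears on the platform with 3.5 to 20 N (all of step 2 and x of wedge in the frame of edge_mark below -0.03 m and x of wedge_tip in the frame of edge_mark above 0.012 m and height (world z) of wedge below 0.006 m and contact force between wedge and platform below 20 N and linear speed of wedge below 0.01 m/s); the robot touches nothing.
It fails at once if the wedge is forced: more than 20 N between wedge and platform (contact force between wedge and platform above 20 N).
It fails at once if the robot itself touches the platform or microscope (contact force between any of the arm, the fingers and platform above 1.5 N).
It fails at once if a bystander is moved by more than 20 mm (distance of any of grey_wedge, tip_box, jar, petri, tube_rack, pipette, red_tray from where it was at the start of the episode above 0.02 m).
It also fails if it takes over 56 s, if anything falls off the work surface, if the arm or the gripper's body presses on something with over 40 N, if the wrist force passes 120 N, or if a joint passes its speed limit or range.

## Working session

There is one attempt and no reset: what is moved stays moved. The work goes in short steps, each a Python script; the robot and the scene stay as the last script left them, time stands still between calls to the robot, and variables do not carry over. Pictures are saved under pics/ and viewed, at most 10 in all, crops included, and the job is handed in when it is done.

```bash
mkdir -p pics; ls
python3 - <<'E'
from station import bot, imaging, order
import cv2
for n in("top","scene"):
    im=imaging.get_image(n); cv2.imwrite(f"pics/{n}0.png",im[:,:,::-1])
    print(imaging.get_calibration(n))
print(bot.sense()["time_s"],bot.grip_depth)
E
```

```text
pics
{'fx': 390.0251943159878, 'fy': 390.0251943159878, 'cx': 315.9826411050591, 'cy': 197.82441433701476, 'eye': array([ 495.22047203, -138.47893217, 1051.63544576]), 'rotation': array([-0.01424266,  0.71463013, -0.6993106 ,  0.00809989])}
{'fx': 400.0339645386061, 'fy': 400.0339645386061, 'cx': 323.3238452944273, 'cy': 196.23188091888224, 'eye': array([1012.21085528, -771.14953431,  979.95559137]), 'rotation': array([-0.32264958,  0.89425811,  0.28918305, -0.11212873])}
0.1 -18.700000000000003
```

View pics/top0.png

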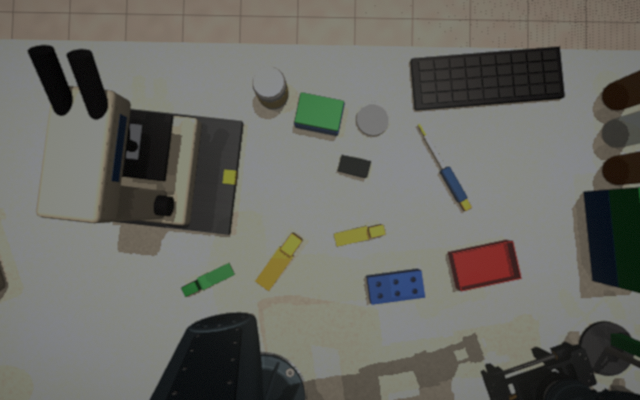

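View pics/scene0.png

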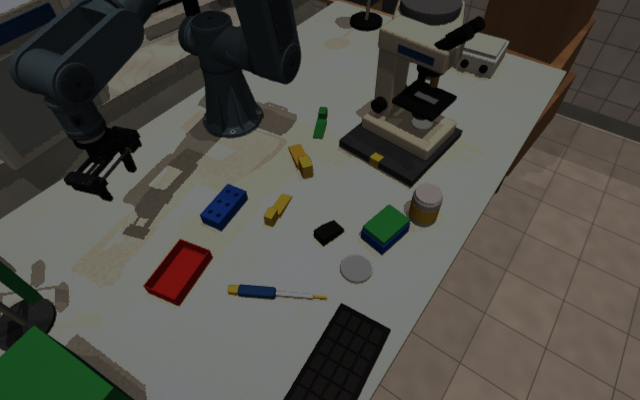

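The target is the small lemon-yellow wedge at top pixels (335–385, 225–245), with its thin end to the left. The larger orange one at (280,262) and the green one at (208,280) are look-alikes. The yellow mark is at (230,177) and the deck front edge runs (243,121)–(232,234).

```bash
cat > h.py <<'E'
import numpy as np, cv2
from scipy.spatial.transform import Rotation as R
from station import bot, imaging, order
def Rq(q): return R.from_quat([q[1],q[2],q[3],q[0]])
def down(yaw): # tool z down, tool x along yaw
    c,s=np.cos(yaw),np.sin(yaw)
    q=R.from_matrix(np.array([[c,s,0],[s,-c,0],[0,0,-1.]])).as_quat()
    return [q[3],q[0],q[1],q[2]]
def cast(cal,uv,z,fish=False):
    uv=np.atleast_2d(uv).astype(float)
    a=np.c_[(uv[:,0]-cal["cx"])/cal["fx"],(uv[:,1]-cal["cy"])/cal["fy"]]
    if fish:
        r=np.linalg.norm(a,axis=1)+1e-9
        d=np.c_[a*(np.sin(r)/r)[:,None],np.cos(r)]
    else: d=np.c_[a,np.ones(len(a))]
    d=Rq(cal["rotation"]).apply(d); e=np.array(cal["eye"])
    return e+d*((z-e[2])/d[:,2])[:,None]
E
python3 - <<'E'
from h import *
cal=imaging.get_calibration("top"); im=cv2.imread("pics/top0.png"); hsv=cv2.cvtColor(im,cv2.COLOR_BGR2HSV)
m=cv2.inRange(hsv,(15,130,70),(40,255,255))
n,l,s,c=cv2.connectedComponentsWithStats(m)
for i in range(1,n):
    if s[i,4]>60:
        ys,xs=np.where(l==i); r=cv2.minAreaRect(np.c_[xs,ys].astype(np.float32)); b=cv2.boxPoints(r)
        print(s[i],hsv[l==i].mean(0).round(),cast(cal,c[i],20)[0].round(),'\n',cast(cal,b,20)[:,:2].round())
print("mark38",cast(cal,[230,177],38).round())
g=cv2.cvtColor(im,cv2.COLOR_BGR2GRAY)
for r in(128,140,155,200,215,228): print(r,g[r,226:252])
print(cast(cal,[[243,121],[232,234]],38).round())
s=bot.sense();print(s["tool_rot"]); w=imaging.get_calibration("wrist"); print(w)
print(down(-0.2))
E
```

```text
[223 170  14  14 175] [ 30. 154. 125.] [579. 102.  20.] 
 [[596. 120.]
 [597.  85.]
 [563.  84.]
 [562. 119.]]
[461 200  10  10  64] [ 28. 146. 129.] [ 518. -523.   20.] 
 [[ 522. -509.]
 [ 532. -525.]
 [ 512. -537.]
 [ 502. -521.]]
[335 225  50  21 552] [ 29. 146. 132.] [ 434. -243.   20.] 
 [[ 434. -179.]
 [ 466. -304.]
 [ 435. -312.]
 [ 403. -187.]]
[256 234  46  56 909] [ 26. 159. 132.] [356. -34.  20.] 
 [[306.  26.]
 [438. -63.]
 [414. -99.]
 [282.  -9.]]
mark38 [[577.  96.  38.]]
128 [ 58  58  57  59  59  57  59  59  58  58  58  58  59  57  51  39  57 102
 127 132 131 133 135 133 134 135]
140 [ 53  56  57  57  57  57  58  59  58  59  59  58  57  47  40  66 106 129
 134 133 133 134 135 134 134 134]
155 [ 57  58  56  57  58  58  58  58  58  58  58  48  38  60 105 130 134 133
 133 133 135 136 135 135 136 134]
200 [ 55  56  58  57  56  53  42  45  85 117 131 132 132 132 133 135 135 135
 135 135 135 135 135 135 135 135]
215 [ 55  56  58  55  46  36  60  98 121 124 123 124 128 133 134 135 134 134
 134 134 134 134 135 135 135 134]
228 [ 53  53  47  38  50  95 120 126 127 129 132 133 135 134 134 135 134 134
 135 134 134 135 134 135 134 134]
[[724.  66.  38.]
 [428.  87.  38.]]
[-7.34906129e-04  9.84482391e-01  1.75481850e-01  3.50079714e-05]
{'fx': 309.70691628693146, 'fy': 309.70691628693146, 'cx': 315.60125465106836, 'cy': 200.94485251847613, 'eye': array([ 259.88146101, -516.18745085,  383.39294101]), 'rotation': array([ 0.10614401,  0.81363175, -0.56659162, -0.07556953])}
[np.float64(0.0), np.float64(0.9950041652780258), np.float64(-0.09983341664682815), np.float64(0.0)]
```

Run:
```python
from h import *
for y in(1.82,-1.32,1.5,-1.64):
    for p in([445,-289,10],[570,10,10],[570,-30,220]): print(y,p,np.round(bot.ik(p,down(y)),2) if bot.ik(p,down(y)) is not None else None)
import json
yaw=1.82 if bot.ik([445,-289,10],down(1.82)) is not None and bot.ik([570,10,10],down(1.5)) is not None else -1.32
for n,p,a in(("mark",[570,-40,200],yaw-.32),("wed",[440,-250,200],yaw)):
    bot.goto(p,down(a)); bot.pause(.3)
    c=imaging.get_calibration("wrist"); im=imaging.get_image("wrist")
    cv2.imwrite(f"pics/{n}.png",im[:,:,::-1]); json.dump({k:np.asarray(v).tolist() for k,v in c.items()},open(f"{n}.json","w"))
print(yaw,bot.sense()["time_s"])
```

```text
1.82 [445, -289, 10] [-0.8   0.41  1.85 -0.    0.88 -1.05]
1.82 [570, 10, 10] [-0.19  0.48  1.75 -0.    0.92 -0.44]
1.82 [570, -30, 220] [-0.26  0.19  1.64 -0.    1.32 -0.51]
-1.32 [445, -289, 10] [-0.8   0.41  1.85 -0.    0.88  2.09]
-1.32 [570, 10, 10] [-0.19  0.48  1.75 -0.    0.92  2.7 ]
-1.32 [570, -30, 220] [-0.26  0.19  1.64 -0.    1.32  2.63]
1.5 [445, -289, 10] [-0.8   0.41  1.85 -0.    0.88 -0.73]
1.5 [570, 10, 10] [-0.19  0.48  1.75 -0.    0.92 -0.12]
1.5 [570, -30, 220] [-0.26  0.19  1.64 -0.    1.32 -0.19]
-1.64 [445, -289, 10] [-0.8   0.41  1.85 -0.    0.88  2.41]
-1.64 [570, 10, 10] [-0.19  0.48  1.75 -0.    0.92  3.02]
-1.64 [570, -30, 220] [-0.26  0.19  1.64 -0.    1.32  2.95]
1.82 4.0
```

View pics/mark.png

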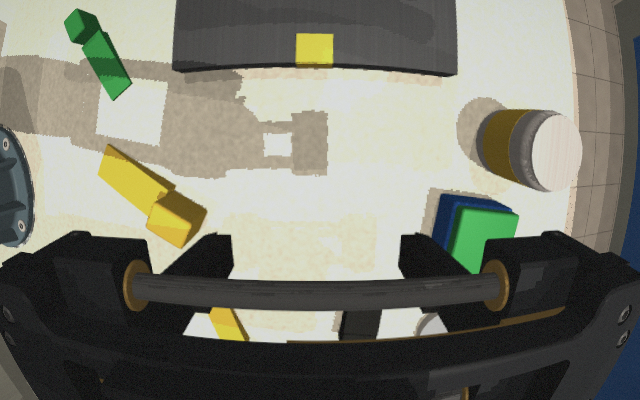

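View pics/wed.png

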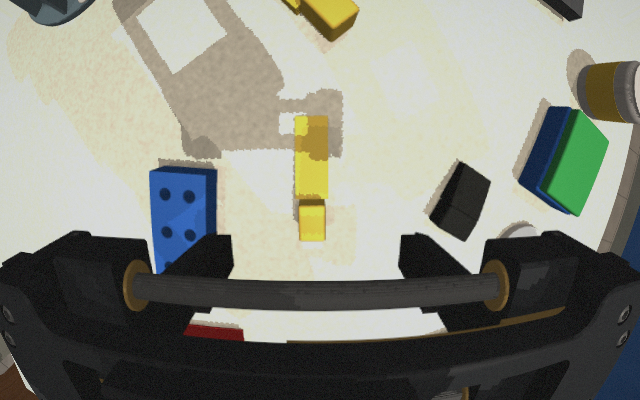

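The mark is at (297–333, 34–64) with the deck's front top edge at about row 66. The wedge's tip corners are at (295,116) and (328,116), and its block spans (299–326, 200–241).

Run:
```python
from h import *
import json
L=lambda n:(json.load(open(n+".json")),cv2.imread(f"pics/{n}.png"))
def ang(a,b): d=b-a; return np.arctan2(d[1],d[0])
c,im=L("wed"); hsv=cv2.cvtColor(im,cv2.COLOR_BGR2HSV)
m=cv2.inRange(hsv,(18,110,60),(40,255,255)); l=cv2.connectedComponents(m)[1]; k=l==l[160,312]
sp={r:(np.where(k[r])[0].min(),np.where(k[r])[0].max()+1) for r in range(108,250) if k[r].any()}
print("rows",min(sp),max(sp)); 
for r in(118,130,160,190,196,200,204,210,220,235,240): print(r,sp.get(r))
r0=min(sp)
tip=cast(c,[np.mean(sp[r0+4]),r0],3,True)[0]
mid=[]
for r in range(212,238,4):
    a,b=cast(c,[[sp[r][0],r],[sp[r][1],r]],45,True); mid.append((a+b)/2)
    if r in(216,232): print("w",np.linalg.norm(a-b))
end=cast(c,[np.mean(sp[max(sp)-3]),max(sp)+1],45,True)[0]
bm=np.mean(mid,0)
print("tip",tip,"blockmid",bm,"end",end,"yaw",ang(bm,tip),ang(end,tip),"len",np.linalg.norm((tip-end)[:2]),"col@205",hsv[195:210,312].tolist())
c,im=L("mark"); hsv=cv2.cvtColor(im,cv2.COLOR_BGR2HSV); g=cv2.cvtColor(im,cv2.COLOR_BGR2GRAY)
print(g[55:84,260],g[55:84,380],g[28:80,315])
m=cv2.inRange(hsv,(18,110,60),(40,255,255)); l=cv2.connectedComponents(m)[1]; k=l==l[48,315]
ys,xs=np.where(k); print(xs.min(),xs.max(),ys.min(),ys.max())
w=cast(c,np.float64([[xs.min(),50],[xs.max()+1,50]]),38,True); print("mark sides",w,w.mean(0))
up=[];lo=[]
for u in list(range(190,290,5))+list(range(340,445,5)):
    col=g[:,u].astype(int); b=next(v for v in range(95,55,-1) if col[v]<75); lo.append([u,b+1])
    t=next(v for v in range(b-3,45,-1) if col[v]>col[b-3]+15); up.append([u,t+1])
for n,p,z in(("up",up,38),("lo",lo,10)):
  for zz in(z-3,z,z+3):
    P=cast(c,np.float64(p),zz,True)[:,:2]; f=np.polyfit(P[:,0],P[:,1],1); print(n,zz,"y@577",np.polyval(f,577),"push yaw",np.arctan(f[0])+np.pi/2,"res",np.std(P[:,1]-np.polyval(f,P[:,0])))
```

```text
rows 116 240
118 (np.int64(295), np.int64(328))
130 (np.int64(295), np.int64(328))
160 (np.int64(295), np.int64(328))
190 (np.int64(295), np.int64(328))
196 (np.int64(295), np.int64(328))
200 (np.int64(300), np.int64(324))
204 (np.int64(299), np.int64(325))
210 (np.int64(298), np.int64(325))
220 (np.int64(298), np.int64(325))
235 (np.int64(299), np.int64(325))
240 (np.int64(301), np.int64(323))
w 27.496914610426757
w 26.921043391837518
tip [ 417.53843741 -181.36167438    3.        ] blockmid [ 445.35365133 -287.14922882   45.        ] end [ 450.17728235 -305.28083703   45.        ] yaw 1.827911247180465 1.8283354167079409 len 128.14543718438566 col@205 [[23, 169, 192], [22, 168, 184], [22, 172, 173], [22, 173, 161], [22, 167, 124], [22, 172, 107], [22, 172, 104], [23, 193, 99], [23, 173, 103], [22, 191, 99], [21, 180, 152], [24, 174, 196], [27, 165, 216], [30, 156, 217], [31, 158, 218]]
[ 85  84  87  85  84  85  83  88  44  33  35  32  58 200 207 205 205 205
 204 202 202 202 201 209 213 211 215 215 215] [ 88  88  88  88  88  87  86  88  89  91  80  41  34  34  52 160 213 215
 215 216
[... 184 characters left out ...]
  80  74  77  85 111 156 208 204 207 210 211 211 210 206 206 204]
295 333 33 67
mark sides [[558.5026059   98.3102469   38.        ]
 [596.63882302  95.56060063  38.        ]] [577.57071446  96.93542376  38.        ]
up 35 y@577 83.96059112263424 push yaw 1.4799444895319276 res 0.4487612561526815
up 38 y@577 83.39500790161378 push yaw 1.4799444895319276 res 0.44442487146160436
up 41 y@577 82.82942468059323 push yaw 1.4799444895319276 res 0.44008848677052326
lo 7 y@577 84.32321068269505 push yaw 1.482758999403585 res 0.3892574276125415
lo 10 y@577 83.80127790182425 push yaw 1.482758999403585 res 0.3858071986236184
lo 13 y@577 83.2793451209534 push yaw 1.4827589994035852 res 0.3823569696346942
```

```bash
cat >> h.py <<'E'
E0=np.array([576.3,83.5]); YP=1.481; D=np.array([np.cos(YP),np.sin(YP)])
ZG=9
def at(x,z): return [*(E0+D*x),z]   # platform-frame x of tool
def st(t=""):
    s=bot.sense(); p=s["ee_pos"]; rel=np.array(p[:2])-E0
    print(t,round(s["time_s"],2),np.round(p,1),"px",round(rel@D,1),"f",np.round(s["force"],1),"fd",round(float(np.array(s["force"][:2])@D),2),"open",round(s["opening"],1)); return s
E
python3 - <<'E'
from h import *
o=[445.4,-287.]
bot.goto([*o,70],down(1.828)); print(bot.move_linear([*o,ZG],100,guard=8)); st("down")
bot.grasp(); bot.pause(.2); st("grasp")
bot.move_linear([*o,70],120); st("lift")
bot.goto(at(-132,70),down(YP)); bot.pause(.2); st("front")
print(bot.move_linear(at(-132,ZG+6),80)); bot.pause(.2); st("low")
print(bot.move_linear(at(-132,ZG-1),8,guard=3)); bot.pause(.1); st("set")
cv2.imwrite("pics/set.png",imaging.get_image("wrist")[:,:,::-1])
E
```

```text
False
down 5.36 [ 445.8 -287.4    9.6] px -381.1 f [-0.5  0.9  0. ] fd 0.88 open 88.4
grasp 6.49 [ 445.4 -287.     9. ] px -380.7 f [0.4 0.6 0.4] fd 0.61 open 27.9
lift 7.15 [ 445.2 -286.8   69.7] px -380.5 f [-0.2 -0.4 -0.7] fd -0.46 open 27.6
front 8.39 [564.2 -49.3  69.9] px -133.3 f [ 1.4 -0.5 -0.8] fd -0.32 open 27.7
False
low 9.43 [565.  -48.1  15.7] px -132.1 f [ 0.6  0.4 -0.8] fd 0.45 open 28.2
True
set 10.23 [564.3 -48.    8.9] px -132.0 f [-1.2  0.7  6. ] fd 0.57 open 28.0
```

View pics/set.png

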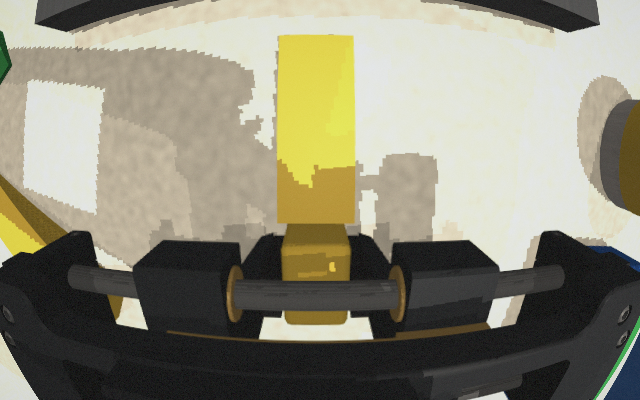

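The wedge is held straight at columns 278–355, centred on the deck (38–600). Its tip at row 35 is about 20 mm short of the edge. Next I slide it in.

Run:
```python
from h import *
bot.move_linear(at(-132,ZG),8); bot.pause(.1); st("ease")
print(bot.move_linear(at(-100,ZG),20,guard=5)); bot.pause(.2); st("under")
print(bot.move_linear(at(-40,ZG),12,guard=5)); st("touch"); bot.pause(.2); st("touch")
```

```text
ease 10.69 [564.5 -48.    9. ] px -132.0 f [-0.2  0.3  1.5] fd 0.27 open 27.6
False
under 12.64 [567.3 -16.1   9. ] px -100.0 f [ 0.9 -1.7  1.1] fd -1.64 open 27.8
True
touch 15.42 [570.4  17.4   9. ] px -66.4 f [0.4 0.3 3.8] fd 0.36 open 28.0
touch 15.62 [570.4  17.4   9. ] px -66.4 f [0.1 3.2 4.6] fd 3.15 open 27.6
```

```bash
cat >> h.py <<'E'
def favg(n=8):
    F=[]
    for _ in range(n): bot.pause(.02); F.append(bot.sense()["force"])
    F=np.mean(F,0); return float(F[:2]@D),float(F[2])
E
python3 - <<'E'
from h import *
print(favg()); x0=st("held")
bot.let_go(); bot.pause(.1); st("open")
bot.move_linear(at(-66.4,62),120)
bot.move_linear(at(-115,62),120); bot.grasp()
bot.move_linear(at(-115,10),100); bot.pause(.2); f0=favg()[0]; st("behind"); print("f0",f0)
print(bot.move_linear(at(-80,10),12,guard=4)); s=st("contact"); bot.pause(.1); print(favg())
E
```

```text
(2.8781237737260272, 5.299881110720672)
held 15.75 [570.4  17.4   9. ] px -66.4 f [0.2 3.1 5.6] fd 3.09 open 27.6
open 16.83 [570.1  16.9   8.6] px -66.9 f [-0.   0.7 -0.5] fd 0.66 open 88.3
behind 20.28 [566.4 -31.1  10.5] px -115.0 f [1.  0.7 0.3] fd 0.75 open 0.2
f0 0.1658601443389618
True
contact 21.84 [567.3 -13.7   9.7] px -97.6 f [ 0.7 -0.5  0.2] fd -0.43 open 0.7
(-0.5317909999598361, 0.21887279677431654)
```

Run:
```python
from h import *
x=-97.6; t0=bot.sense()["time_s"]
while True:
    x+=0.5
    bot.move_linear(at(x,10),10); bot.pause(.05)
    f=-favg(5)[0]
    p=(np.array(bot.sense()["ee_pos"][:2])-E0)@D
    print(round(x,1),round(float(p),2),round(f,2))
    if f>8.3 or x>-86 or bot.sense()["time_s"]-t0>14: break
st("end")
```

```text
-97.1 -97.45 4.28
-96.6 -97.31 6.5
-96.1 -97.14 7.84
-95.6 -96.93 8.69
end 23.62 [567.7 -13.   10. ] px -96.9 f [-2.1 -8.9 -1. ] fd -9.04 open 0.4
```

Run:
```python
from h import *
bot.move_linear(at(-95.3,10),10); bot.pause(.3); print(favg()); st("hold")
bot.move_linear(at(-125,10),40); bot.pause(.2); st("back")
bot.move_linear(at(-125,120),120); bot.pause(.2)
cv2.imwrite("pics/fin.png",imaging.get_image("wrist")[:,:,::-1])
```

```text
(-10.154682159086546, -1.5444068072950397)
hold 24.3 [567.7 -13.   10.1] px -96.9 f [-1.8 -9.1 -2.2] fd -9.25 open 0.6
back 25.39 [565.1 -40.7  10. ] px -124.7 f [-0.1 -0.6  0.2] fd -0.6 open 0.3
```

View pics/fin.png

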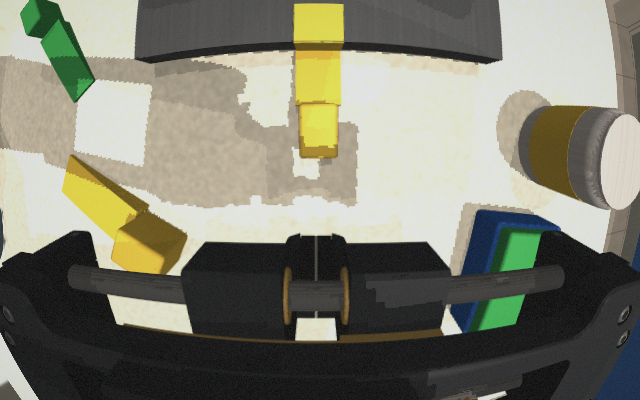

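The wedge lies flat under the mark: ramp at columns 294–341, mark at 294–344, block at (300–338, 102–157). It is straight and was pushed home with about 9–10 N, and the gripper is clear of it.

```bash
python3 -c "
from h import *
print(order.finish_job())"
```

```text
the job is handed in; nothing more can be done
None
```

The yellow wedge is jammed under the yellow mark with a final push of about 9–10 N, released and straight in the last picture, and the job is handed in; no verdict came back.

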